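Hang a slide hanger on the drying rail and shut the end gate

TASK

Hang the metal slide hanger on the drying rail: thread it on at the open end of the rail, slide it along until it meets the end wall under the cover, then swing the gate shut across the open end. Leave the flat slide box, the small red-capped bottle and the specimen cup where they stand.

Things in the scene. Friction and masses are not known exactly. Their poses are not given: they have to be found in the camera images.
- hanger_center (a point): Slide hanger: loose aluminium arch with glass slides in its two side frames, 51 (x) x 80 (y) x 132 (z) mm, 0.2 kg, standing on its frames. Point: its centre, 66 mm above its underside. z up; y is the way it slides on the rail; a half turn about z makes no difference. Inside it is 41 mm wide (x), its ends (y) open; two lips point inward, 15 mm apart, tops 4.5 mm above this point.
- hanger_fin (a point): Centre of the hanger's grip fin, upright on its top plate: 12 mm thick (x), 50 mm long (y), 42 mm high; 45 mm straight above the hanger's centre, axes as the hanger's. The top plate is 8 mm thick, its underside 29 mm below this point: 11.5 mm of height between it and the lips takes the rail's head.
- rail: Fixed drying rail; origin under it on the worktop, z up, y along the rail from the end wall (-y) to the open end (+y). T-shaped: head 36 mm wide (x), 8 mm thick, top 104 mm high, on a web 8 mm thick, from y = -120 mm (inner face of the end wall) to +120 mm. Foot plate 100 mm wide, 8 mm thick. A hanger rests with its top plate on the head, frames 22 mm above the worktop.
- rail_cover (a point): Middle of the edge (on the open-end side) of the cover that juts from the end wall over the rail: at y = -65 mm, 163 mm high; 80 mm wide (x), 6 mm thick, 6 mm above the top of a hanger's fin. Fingers holding the fin do not fit under it, so the last stretch the hanger is pushed (say at the end of its fin that faces the open end). The end wall is as wide and as high.
- rail_home (a point): Where the hanger's centre is when it hangs on the rail and touches the end wall: 80 mm to the -y side of the rail's origin, at height 88 mm; axes as the rail's.
- rail_mouth (a point): Middle of the tip of the rail's open end, at the height of the head's top (104 mm): 120 mm to the +y side of the rail's origin; axes as the rail's. The last 16 mm of the head taper to 24 mm wide and 3 mm thick at the tip, as a lead-in.
- gate_hinge (a point): On the gate's upright hinge axis, half-way up the arm (height 96 mm), 55 mm to the -x side and 135 mm to the +y side of the rail's origin. The gate is a flat steel arm 6 mm thick, 24 mm high (84 to 109 mm above the worktop), reaching 85 mm from the hinge axis along this point's own x axis, which turns with it.
- gate (a joint): Angle of the gate in rad: 0 = shut (firm stop; the arm lies across the open end, pointing along the rail's +x), 1.57 = pointing away along the rail's +y, at most 2.2. Opens counter-clockwise seen from above; light friction (about 0.03 Nm) keeps it where it is left.
- slide_box: Bystander: flat green slide box with a clear lid, 83 x 91 x 32 mm; origin under its centre.
- red_bottle: Bystander: small white bottle with a red cap, 36 mm wide, 62 mm high; origin under its centre.
- cup: Bystander: specimen cup with a yellow lid, 64 mm wide, 66 mm high; origin under its centre.
There are look-alikes about, which are no part of the job. Leave any orange or yellow look-alike of the part that bears hanger_center alone.

How it is judged (in metres and radians):
On the way, in this order (a step that is already met when the one before it is completed fails the run):
1. the hanger is threaded on the rail at its open end, still well away from the end wall (y of hanger_center in the frame of rail_home between 0.02 and 0.165 m and x of hanger_center in the frame of rail_home between -0.006 and 0.006 m and z of hanger_center in the frame of rail_home between -0.006 and 0.008 m), for 0.1 s.
2. the hanger has been slid to the end wall, the gate still open (y of hanger_center in the frame of rail_home below 0.006 m and value of joint gate above 0.3 rad), for 0.1 s.
At the end, for the whole second after the job is handed in: The hanger hangs on the rail at the end wall (gap at most 6 mm) and the gate is shut across the open end (within 0.12 rad), at rest (y of hanger_center in the frame of rail_home between -0.006 and 0.006 m and x of hanger_center in the frame of rail_home between -0.006 and 0.006 m and z of hanger_center in the frame of rail_home between -0.005 and 0.005 m and value of joint gate below 0.12 rad and velocity of joint gate between -0.05 and 0.05 rad/s); the robot touches nothing.
It fails at once if the slide box is moved more than 30 mm (distance of slide_box from where it was at the start of the episode above 0.03 m).
It fails at once if the red-capped bottle is moved more than 30 mm (distance of red_bottle from where it was at the start of the episode above 0.03 m).
It fails at once if the specimen cup is moved more than 30 mm (distance of cup from where it was at the start of the episode above 0.03 m).
It also fails if it takes over 72 s, if anything falls off the work surface, if the arm or the gripper's body presses on something with over 40 N, if the wrist force passes 120 N, or if a joint passes its speed limit or range.

ROBOT

A 6-joint arm with a two-finger parallel gripper is mounted at the origin on a cart in front of the work surface, level with it; the furniture and walls round the work are solid. World frame = base frame: x ahead of the robot, y to its left, z up, the work surface at z = 0. Lengths are in mm, angles in rad, forces in N, time in s.
With the tool pointing down it reaches from about 275 to 825 mm from the base axis. Payload 4.9 kg.
Tool frame: the origin (TCP) lies at the very end of the fingers, on their centre line; the grasp point (between the pads) lies 19 mm behind it; z points along the fingers, y is the direction in which the jaws open and shut (so a half turn about z gives the same grasp; the last joint's range is limited). The gripper opens to 85 mm and grips with 20 to 120 N. Pads are 22 mm wide; open, the fingers measure 114 mm over their backs; the gripper's body (76 mm by 85 mm) begins 54 mm behind the grasp point. The pads swing forward as they close: fully open they stand 13 mm farther back than shut.
Start: joints at [1.173, 0.326, -0.193, 1.052, 0, 1.437], TCP at [143.407, 530.993, 231.281] pointing down, gripper open.
Joint ranges: [-2.65, 2.65], [-0.97, 1.79], [-1.3, 1.35], [-1.93, 2.1], [-1.47, 1.37], [-3.14, 3.14]. Speed limits (rad/s): [2.57, 2.57, 3.14, 3.14, 3.14, 3.14].

INTERFACE

Orientations are given as a rotation vector (axis times angle).
In Python, from station import movep, move_l, move_j, grip, sleep, solve_ik, observe, grab_frame, IKError, job_done gives the robot as it stands. Calls block until the motion is done:
- movep(position, orientation): joint-space move of the TCP to a pose.
- move_l(position, vel=150, frame=None, contact_N=None): straight line of the TCP; frame=None keeps the orientation; vel is the mean speed in mm/s. With contact_N (N) it stops when the force on the tool has changed by that much, and returns True; else False.
- move_j(angles): joint-space move.
- grip(opening, force=None): opening from 0.0 (shut) to 1.0 (fully open); force is the grip in N (None keeps the last); returns when the fingers have stopped.
- sleep(seconds).
- solve_ik(position, orientation): joint angles nearest the present ones, or None.
- observe(): the state.
- grab_frame(name): name is "side" or "top"; returns a dict with "pixels" (480x640x3 uint8, red, green, blue), "mtx" (3x3 intrinsics, pixels), "cam_to_world" (4x4, takes a point from camera to world coordinates). Camera axes: x right, y down, z forward; pixel columns grow to the right and rows downward; lengths in mm; the calibration is good to about 2 mm. A picture is of the moment at which its call begins. There is no depth.
A pose or a line that the arm cannot do raises IKError and nothing moves.
- job_done(): hands the job in, once; it reports no verdict.
The state is a dict: "t": time; "qpos": joint angles; "qd": joint speeds; "joint_torque": joint torques, N m; "ee_pos": TCP position; "tool_rot": TCP orientation; "wrist_force": force on the tool from outside, world axes, zero at the start; "moment": the same for the moment, N m; "gripper_width": opening from 0.0 (shut) to 1.0 (fully open).
Only numpy, scipy, OpenCV 4.12 (cv2) and the standard library are available. Lean on these libraries where they do the work, as an engineer would, in place of code of your own. Each camera call takes 0.05 s, during which the arm holds its last target.

## Working session

There is one attempt and no reset: what is moved stays moved. The work goes in short steps, each a Python script; the robot and the scene stay as the last script left them, time stands still between calls to the robot, and variables do not carry over. Pictures are saved under pics/ and viewed, and the job is handed in when it is done.

```bash
mkdir -p pics; ls; python3 - <<'E'
from station import *
import cv2,pickle
s=observe();print(s['t'],s['ee_pos'],s['tool_rot'])
d={}
for n in('side','top'):
    f=grab_frame(n);d[n]=f
    cv2.imwrite(f'pics/{n}0.png',f['pixels'][:,:,::-1]);print(f['mtx'],f['cam_to_world'])
pickle.dump(d,open('f0.pkl','wb'))
E
```

```text
pics
0.0 [143.17695387 530.42870835 230.51296622] [-4.13136551e-01 -3.11384214e+00  2.61651977e-03]
[[528.15937867   0.         321.06195274]
 [  0.         528.15937867 238.59512885]
 [  0.           0.           1.        ]] [[ 9.81608518e-01 -8.47014290e-02  1.71085899e-01  2.82902264e+02]
 [-1.89676399e-01 -5.34230570e-01  8.23784293e-01 -1.05124370e+03]
 [ 2.16236104e-02 -8.41084636e-01 -5.40471141e-01  7.61628346e+02]
 [ 0.00000000e+00  0.00000000e+00  0.00000000e+00  1.00000000e+00]]
[[519.15782428   0.         314.4398898 ]
 [  0.         519.15782428 240.2476119 ]
 [  0.           0.           1.        ]] [[ 6.91473921e-04 -9.78637511e-01  2.05592181e-01  1.99626912e+02]
 [-9.99990815e-01  1.92913926e-04  4.28158489e-03 -5.61409593e+01]
 [-4.22978118e-03 -2.05593253e-01 -9.78628389e-01  1.63270226e+03]
 [ 0.00000000e+00  0.00000000e+00  0.00000000e+00  1.00000000e+00]]
```

View pics/side0.png

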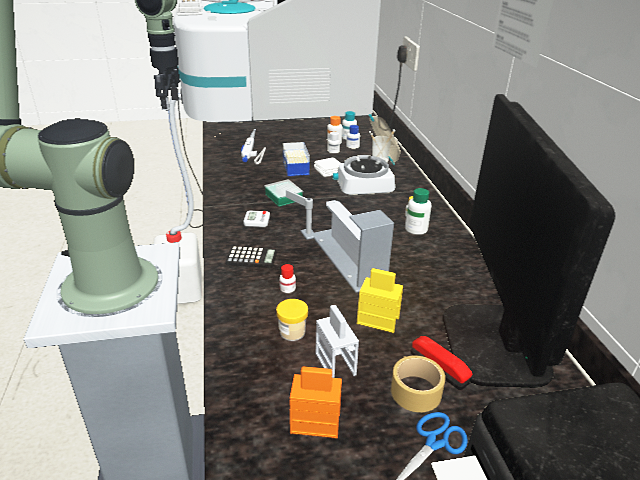

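View pics/top0.png

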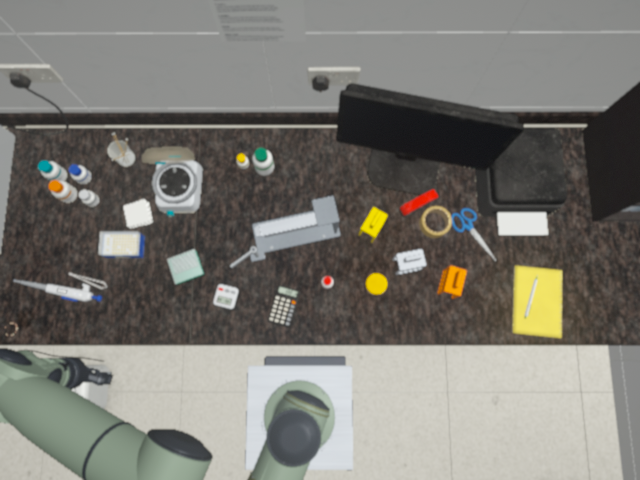

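The side view shows the white/metal hanger near (337,345), with the rail and end wall near (375,245) and the gate arm near (300,200). In the top view the hanger is at (410,262), and the rail runs from (335,225) to (255,250) with the gate at (245,257). I'll zoom in.

```bash
python3 - <<'E'
import cv2,pickle
d=pickle.load(open('f0.pkl','rb'))
def z(n,x0,y0,x1,y1,k,o):
    c=d[n]['pixels'][y0:y1,x0:x1,::-1];cv2.imwrite(o,cv2.resize(c,None,fx=k,fy=k,interpolation=cv2.INTER_CUBIC))
z('top',220,190,350,280,6,'pics/z1.png')
z('top',380,235,440,285,12,'pics/z2.png')
z('side',260,180,420,300,5,'pics/z3.png')
z('side',300,295,380,385,6,'pics/z4.png')
E
```

```text
(no output)
```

View pics/z1.png

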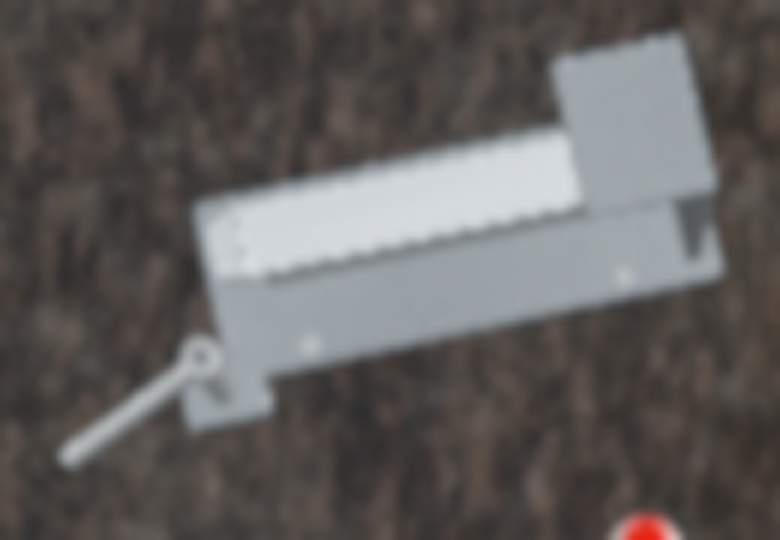

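View pics/z2.png

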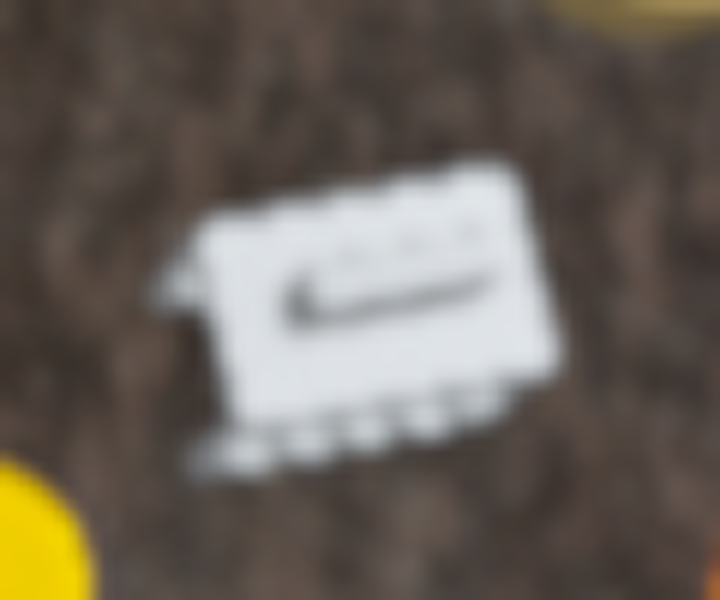

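View pics/z3.png

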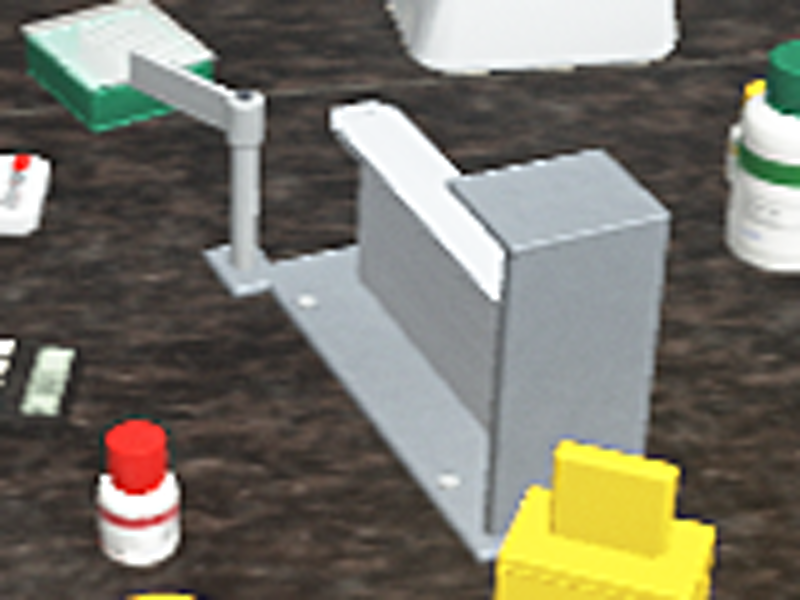

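View pics/z4.png

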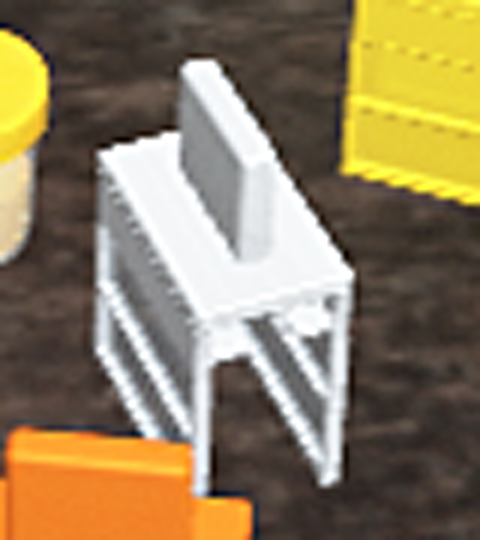

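```bash
cat > h.py <<'E'
import numpy as np,pickle
def ray(f,u,v):
    M=f['cam_to_world'];d=M[:3,:3]@np.linalg.inv(f['mtx'])@np.array([u,v,1.]);return M[:3,3],d
def onz(f,u,v,z):
    o,d=ray(f,u,v);return (o+d*(z-o[2])/d[2])
def proj(f,P):
    P=np.atleast_2d(P);M=np.linalg.inv(f['cam_to_world']);c=P@M[:3,:3].T+M[:3,3];p=c@f['mtx'].T;return p[:,:2]/p[:,2:]
E
python3 - <<'E'
from h import *
import cv2
d=pickle.load(open('f0.pkl','rb'));T,S=d['top'],d['side']
Z=lambda X,k,o:((X[0]+.5)/k-.5+o[0],(X[1]+.5)/k-.5+o[1])
t=lambda *X:Z(X,6,(220,190)); s=lambda *X:Z(X,5,(260,180))
for nm,f,p,z in [('cover+x',T,t(550,60),166),('cover-x',T,t(585,213),166),('cover+x',S,s(600,150),166),('cover-x',S,s(447,183),166),
 ('hinge',T,t(205,355),109),('hinge',S,s(247,97),109),('tip-x',S,s(332,110),104),('tip+x',S,s(375,100),104)]:
    print(nm,onz(f,*p,z).round(1))
# head edges in top view, column-wise
g=cv2.cvtColor(T['pixels'],cv2.COLOR_RGB2GRAY).astype(float)
up=[];lo=[]
for u in range(264,312,2):
    col=g[195:245,u];
    i=np.argmax(col>180);
    pk=i
    while col[pk]>180: pk+=1
    top=np.median(col[i+2:pk-1])
    # upper crossing at half between dark and top
    def cross(a,b,l): return a+(l-col[a])/(col[b]-col[a])
    dk=col[i-5:i-2].mean(); l=(dk+top)/2; a=i-3
    while col[a+1]<l:a+=1
    U=195+cross(a,a+1,l)
    up.append(onz(T,u,U,104)[:2])
    lo.append(onz(T,u,195+pk-.5,104)[:2])
for e in(up,lo):
    e=np.array(e);vx,vy,x0,y0=cv2.fitLine(e.astype(np.float32),cv2.DIST_HUBER,0,.01,.01).ravel();print('line',vx,vy,x0,y0,np.degrees(np.arctan2(-vx,vy)))
    r=(e-[x0,y0])@[-vy,vx];print(r.round(1))
# hanger
E
```

```text
cover+x [629.7 -40.3 166. ]
cover-x [552.8 -57.4 166. ]
cover+x [627.4 -43.7 166. ]
cover-x [550.9 -62.1 166. ]
hinge [493.8 132.  109. ]
hinge [494.6 134.3 109. ]
tip-x [537.3 122.9 104. ]
tip+x [561.6 130.1 104. ]
line 0.21745463 -0.9760704 596.3289 26.038921 -167.44043
[ 0.   0.3  0.5 -0.  -0.2 -0.4  0.1 -0.4 -0.3  0.1 -0.4  0.1 -0.3  0.6
 -0.2  0.6 -0.1  0.1  0.2 -0.1  0.2 -0.4  0.3 -0. ]
line 0.21545808 -0.9765131 548.7373 52.14168 -167.55759
[ 0.9 -0.4  1.4  0.1 -1.2  0.5 -0.8  0.9 -0.4 -1.7  0.  -1.3  0.5 -0.8
  0.9 -0.4  1.3  0.  -1.3  0.4 -0.9  0.9 -0.4  1.3]
```

```bash
python3 - <<'E'
from h import *
import cv2
d=pickle.load(open('f0.pkl','rb'));T,S=d['top'],d['side']
Z=lambda X,k,o:((X[0]+.5)/k-.5+o[0],(X[1]+.5)/k-.5+o[1])
A=np.array([onz(T,*Z(p,12,(380,235)),90)[:2] for p in[(198,220),(515,160),(560,365),(240,425)]])
print(A.round(1),A.mean(0)); e=(A[0]+A[3]-A[1]-A[2])/2;print(e,np.linalg.norm(e),np.degrees(np.arctan2(-e[0],e[1])))
B=np.array([onz(S,*Z(p,6,(300,295)),90)[:2] for p in[(97,155),(205,320),(353,268)]])
print(B.round(1),(B[0]+B[2])/2,B[0]-B[1],B[2]-B[1])
C=np.array([onz(S,*Z(p,6,(300,295)),132)[:2] for p in[(180,72),(207,60),(275,160),(243,165)]])
print(C.round(1),C.mean(0))
E
```

```text
[[ 484.7 -295.8]
 [ 500.1 -376.1]
 [ 447.8 -385.2]
 [ 432.6 -304.6]] [ 466.31538437 -340.41124148]
[-15.26702116  80.43402557] 81.87010690291933 10.747348963675789
[[ 431.1 -307.6]
 [ 449.5 -384.7]
 [ 498.4 -370.7]] [ 464.77447683 -339.13194565] [-18.380033    77.08491829] [48.89855139 14.03064609]
[[ 453.8 -321.1]
 [ 463.2 -316.8]
 [ 473.4 -365. ]
 [ 463.6 -365.6]] [ 463.51949531 -342.12121537]
```

```bash
cat >> h.py <<'E'
from scipy.spatial.transform import Rotation as R
YAW=np.radians(12.5)
def rot(yaw,flip=False):
    c,s=np.cos(yaw),np.sin(yaw)
    if flip:c,s=-c,-s
    return R.from_matrix(np.array([[-s,c,0],[c,s,0],[0,0,-1]]).T.copy().T).as_rotvec()
RO=np.array([576.9,12.7])
def rail(x,y):
    c,s=np.cos(YAW),np.sin(YAW);return RO+x*np.array([c,s])+y*np.array([-s,c])
def snap(name,n):
    from station import grab_frame
    import cv2
    f=grab_frame(n);cv2.imwrite(f'pics/{name}.png',f['pixels'][:,:,::-1]);pickle.dump(f,open(name+'.pkl','wb'));return f
def zoom(name,x0,y0,x1,y1,k):
    import cv2
    c=cv2.imread(f'pics/{name}.png')[y0:y1,x0:x1];cv2.imwrite(f'pics/{name}z.png',cv2.resize(c,None,fx=k,fy=k,interpolation=cv2.INTER_CUBIC))
E
python3 - <<'E'
from h import *
from station import *
print(R.from_rotvec(rot(YAW)).as_matrix().round(2))
for fl in(False,True):
  for p in [(465,-340,98),(465,-340,300),(*rail(0,190),300),(*rail(0,190),122),(*rail(0,0),122),(*rail(0,-45),122),(*rail(-90,190),90)]:
    q=solve_ik(np.array(p,float),rot(YAW,fl));print(fl,None if q is None else np.round(q,2))
E
```

```text
[[-0.22  0.98  0.  ]
 [ 0.98  0.22 -0.  ]
 [-0.    0.   -1.  ]]
False [-0.76  0.49 -0.3   0.77  0.    0.59]
False [-0.76  0.34  0.01  1.23  0.    0.59]
False [ 0.23  0.33 -0.01  1.23 -0.    1.58]
False [ 0.23  0.46 -0.29  0.82 -0.    1.58]
False [-0.11  0.47 -0.27  0.83  0.    1.25]
False [-0.18  0.49 -0.25  0.84  0.    1.17]
False [ 0.23  0.36 -0.56  0.66 -0.    1.58]
True [-0.76  0.49 -0.3   0.77 -0.   -2.55]
True [-0.76  0.34  0.01  1.23 -0.   -2.55]
True [ 0.23  0.33 -0.01  1.23 -0.   -1.56]
True [ 0.23  0.46 -0.29  0.82 -0.   -1.56]
True [-0.11  0.47 -0.27  0.83 -0.   -1.89]
True [-0.18  0.49 -0.25  0.84 -0.   -1.97]
True [ 0.23  0.36 -0.56  0.66 -0.   -1.56]
```

```bash
python3 - <<'E'
from h import *
from station import *
r=rot(np.radians(12))
movep([465,-340,230],r)
grip(0.7)
print(move_l([465,-340,98],vel=120,contact_N=8))
s=observe();print(s['t'],s['ee_pos'],s['wrist_force'])
snap('a_side','side');zoom('a_side',270,250,420,390,5)
E
```

```text
False
4.975 [ 465.46279573 -340.45553356   98.75203049] [-0.87200289  0.08775107 -0.0306356 ]
```

View pics/a_sidez.png

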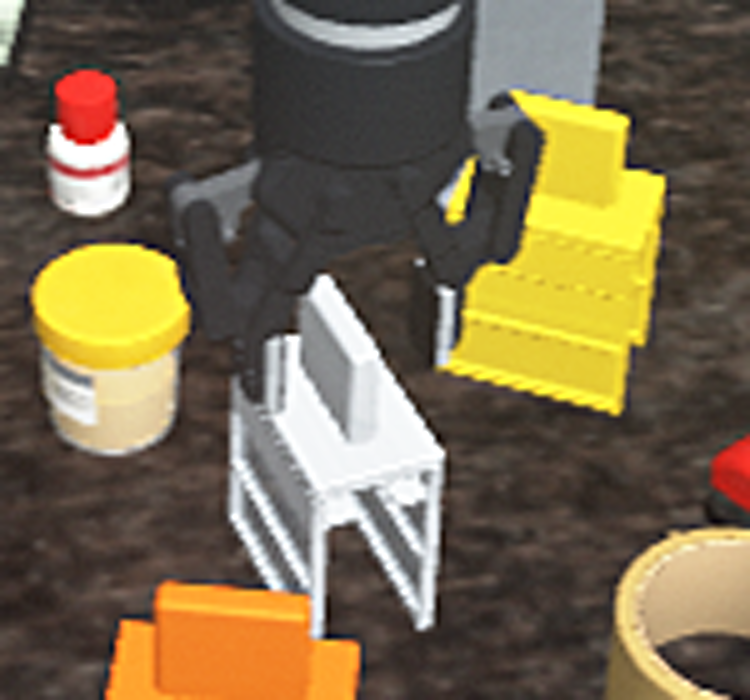

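The fin stands between the open fingers, roughly centred, with the left pad at (265,375) and the right pad at (435,330) in the zoom. I'll grip and lift.

```bash
python3 - <<'E'
from h import *
from station import *
grip(0.0,force=70)
s=observe();print(s['t'],s['ee_pos'],s['wrist_force'],s['gripper_width'])
p=s['ee_pos'];
move_l([p[0],p[1],295],vel=200)
p2=rail(0,200)
movep([*p2,295],rot(YAW))
move_l([*p2,123.5],vel=120,contact_N=10)
s=observe();print(s['t'],s['ee_pos'],p2,s['wrist_force'],s['gripper_width'])
snap('b_side','side');zoom('b_side',260,120,420,240,5)
snap('b_top','top');zoom('b_top',200,190,350,290,5)
E
```

```text
5.5167 [ 464.96595057 -340.09767457   98.15089622] [-0.08056348 -0.26970286  1.92766128] 0.1270212500362771
10.225 [534.21916406 208.12033343 124.26588236] [533.61207721 207.95920142] [ 0.3825443   0.03102144 -1.84029164] 0.1308436716574454
```

View pics/b_sidez.png

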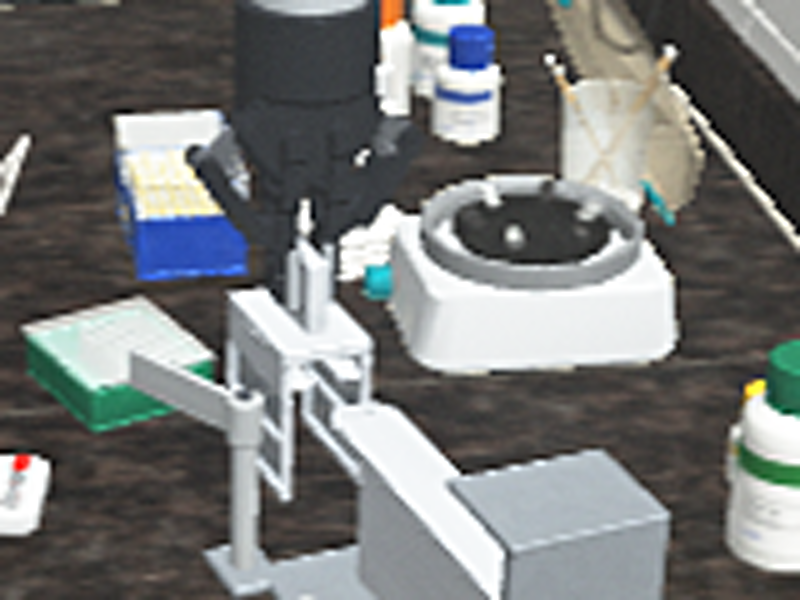

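View pics/b_topz.png

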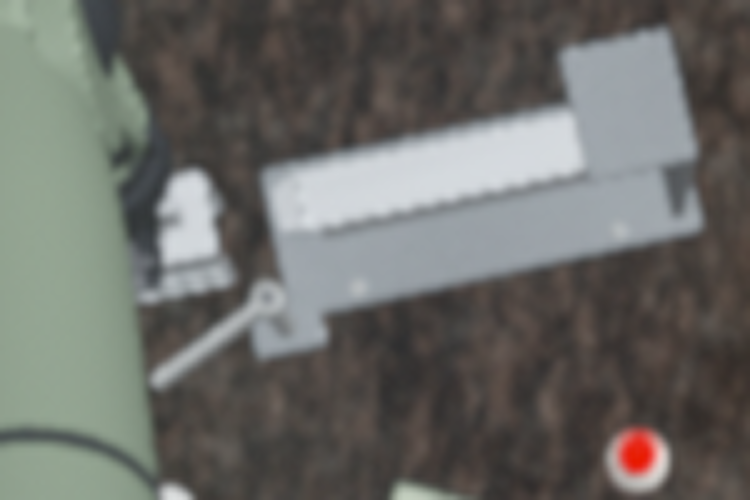

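```bash
python3 - <<'E'
from h import *
S=pickle.load(open('b_side.pkl','rb'));T=pickle.load(open('b_top.pkl','rb'))
Z=lambda X,k,o:((X[0]+.5)/k-.5+o[0],(X[1]+.5)/k-.5+o[1])
c,s=np.cos(YAW),np.sin(YAW)
def rf(p): v=p[:2]-RO; return np.array([v@[c,s],v@[-s,c]]).round(1)
for p,z in[((285,357),116),((372,345),116),((228,293),116),((332,410),104),((375,400),104)]: print('S',p,rf(onz(S,*Z(p,5,(260,120)),z)))
for p,z in[((210,178),116),((222,260),116),((262,168),104),((270,160),104),((278,240),104)]: print('T',p,rf(onz(T,*Z(p,5,(200,190)),z)))
print(rf(np.array([534.2,208.1])))
# draw check points
import cv2
im=cv2.imread('pics/b_side.png')
k=6
big=cv2.resize(im[170:240,290:350],None,fx=10,fy=10,interpolation=cv2.INTER_CUBIC);cv2.imwrite('pics/b2.png',big[:600])
im=cv2.imread('pics/b_top.png');cv2.imwrite('pics/b3.png',cv2.resize(im[215:260,225:285],None,fx=12,fy=12,interpolation=cv2.INTER_CUBIC))
E
```

```text
S (285, 357) [-23.6 158.1]
S (372, 345) [ 24.9 154.1]
S (228, 293) [-23.3 239. ]
S (332, 410) [-14.8 116.2]
S (375, 400) [ 10.5 118. ]
T (210, 178) [ 21.8 155.7]
T (222, 260) [-29.2 158.2]
T (262, 168) [ 24.3 124.9]
T (270, 160) [ 28.2 119.2]
T (278, 240) [-21.6 124. ]
[  0.6 200. ]
```

View pics/b2.png

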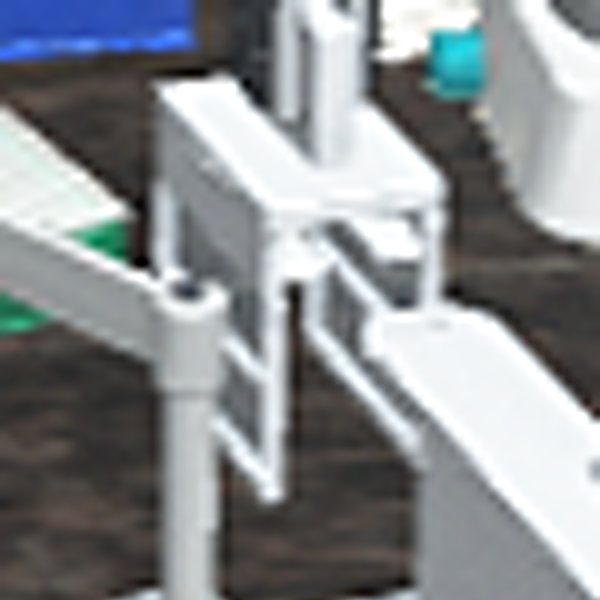

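View pics/b3.png

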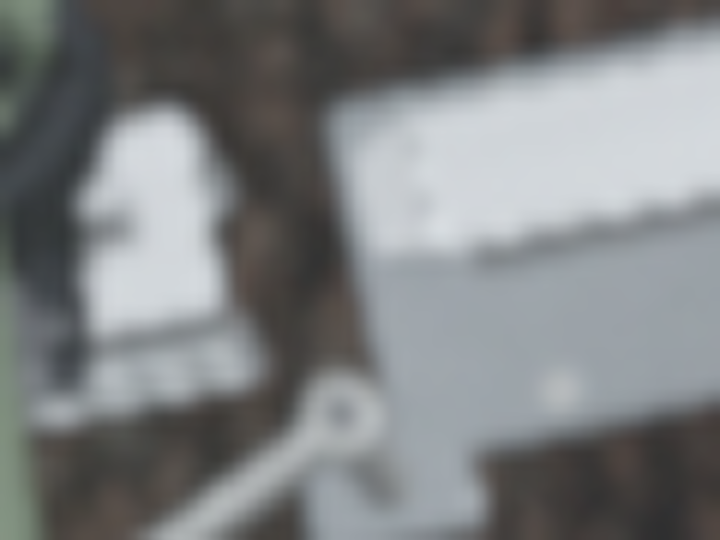

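```bash
python3 - <<'E'
from h import *
S=pickle.load(open('b_side.pkl','rb'));T=pickle.load(open('b_top.pkl','rb'))
Z=lambda X,k,o:((X[0]+.5)/k-.5+o[0],(X[1]+.5)/k-.5+o[1])
c,s=np.cos(YAW),np.sin(YAW)
def rf(p): v=p[:2]-RO; return np.array([v@[c,s],v@[-s,c]]).round(1)
for p,z in[((265,207),116),((443,190),116),((160,90),116),((375,318),104),((440,303),104),((490,318),104),((376,345),104),((600,435),104),((598,555),104)]: print('S',p,rf(onz(S,*Z(p,10,(290,170)),z)))
for p,z in[((226,318),116),((92,346),116),((430,88),104),((715,28),104),((480,245),104),((715,195),104),((345,410),109)]: print('T',p,rf(onz(T,*Z(p,12,(225,215)),z)))
E
```

```text
S (265, 207) [-23.3 162.6]
S (443, 190) [ 24.6 154.5]
S (160, 90) [-23.2 236.7]
S (375, 318) [-11.7 116.4]
S (440, 303) [  7.4 117.7]
S (490, 318) [ 16.1 105.6]
S (376, 345) [-17.4 103.2]
S (600, 435) [16.  40.6]
S (598, 555) [ -9.8 -11.2]
T (226, 318) [-27.1 159.7]
T (92, 346) [-26.9 193.5]
T (430, 88) [22.9 99.3]
T (715, 28) [22.6 25.7]
T (480, 245) [-19.7  94.9]
T (715, 195) [-19.9  34.6]
T (345, 410) [-54.9 135.8]
```

The close-up shows the plate's front edge centred on the rail tip to about 2 mm, well inside the lead-in. I'll lower to slot height and thread it on, watching the forces.

```bash
python3 - <<'E'
from h import *
from station import *
c,s=np.cos(YAW),np.sin(YAW)
def st(m,hit):
    o=observe();f=o['wrist_force'];v=o['ee_pos'][:2]-RO
    print(m,hit,round(o['t'],2),'rail',np.round([v@[c,s],v@[-s,c],o['ee_pos'][2]],1),'F',np.round([f[:2]@[c,s],f[:2]@[-s,c],f[2]],1),np.round(o['moment'],2))
move_l([*rail(0,200),120.9],vel=80);st('low',0)
for y in(160,150,140,120,100,80,60):
    h=move_l([*rail(0,y),120.9],vel=50,contact_N=15);st(y,h)
    if h:break
snap('c_side','side');zoom('c_side',260,120,420,240,5)
E
```

```text
low 0 10.57 rail [-1.000e-01  2.000e+02  1.208e+02] F [-0.1  0.4 -1.9] [-0.01 -0.03  0.  ]
160 False 11.53 rail [ -0.  160.1 120.9] F [ 0.4 -0.4 -2.2] [-0.03 -0.03 -0.04]
150 False 11.88 rail [  0.  149.7 120.9] F [ 0.4 -0.1 -2.5] [-0.03  0.    0.07]
140 False 12.22 rail [  0.  139.6 120.9] F [-0.4  0.8 -1.1] [-0.02 -0.01  0.02]
120 False 12.78 rail [ -0.  119.7 120.9] F [ 0.7 -0.1 -2. ] [ 0.06  0.01 -0.04]
100 False 13.32 rail [ -0.   99.7 120.9] F [ 0.1 -0.2 -3.2] [-0.04  0.04 -0.01]
80 False 13.88 rail [ -0.   79.7 120.9] F [-0.   0.4 -2.8] [-0.04  0.04  0.03]
60 False 14.43 rail [-1.000e-01  5.980e+01  1.209e+02] F [-0.9  0.6 -2.6] [ 0.02 -0.04 -0.03]
```

View pics/c_sidez.png

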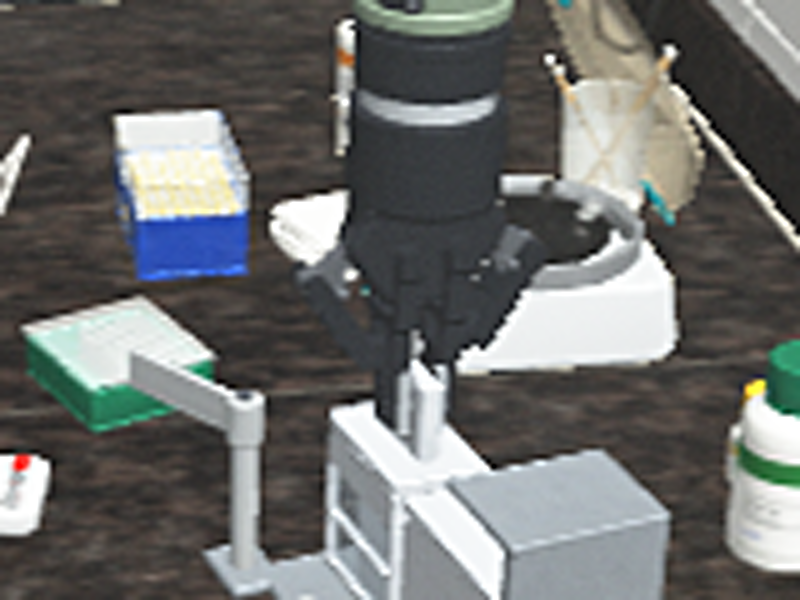

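Threaded cleanly: no contact forces, and the plate sits on the rail head at (410,470) in the zoom. Next I slide to mid-rail, set it down and release, then push with shut fingers.

```bash
cat >> h.py <<'E'
def st(m,hit=None):
    from station import observe
    c,s=np.cos(YAW),np.sin(YAW)
    o=observe();f=o['wrist_force'];v=o['ee_pos'][:2]-RO
    print(m,hit,round(o['t'],2),'rail',np.round([v@[c,s],v@[-s,c],o['ee_pos'][2]],1),'F',np.round([f[:2]@[c,s],f[:2]@[-s,c],f[2]],1))
E
python3 - <<'E'
from h import *
from station import *
h=move_l([*rail(0,0),120.9],vel=60,contact_N=15);st('y0',h)
h=move_l([*rail(0,0),117],vel=20,contact_N=4);st('down',h)
grip(0.5);st('rel')
h=move_l([*rail(0,0),185],vel=120,contact_N=10);st('up',h)
grip(0.0,force=30)
move_l([*rail(0,60),185],vel=150)
h=move_l([*rail(0,60),118],vel=120,contact_N=8);st('push0',h)
snap('d_side','side');zoom('d_side',260,120,420,240,5)
E
```

```text
y0 False 15.62 rail [-1.000e-01  3.000e-01  1.209e+02] F [ 0.8  0.1 -2.3]
down True 15.83 rail [  0.2   0.4 120.1] F [-0.8  0.2  5.1]
rel None 16.24 rail [ -0.9   0.4 118.7] F [ 0.4 -0.6  0.2]
up False 16.94 rail [-4.000e-01  1.000e-01  1.844e+02] F [-0.9  0.3  0.6]
push0 False 18.68 rail [  0.4  59.5 118.4] F [0.6 0.3 0.1]
```

View pics/d_sidez.png

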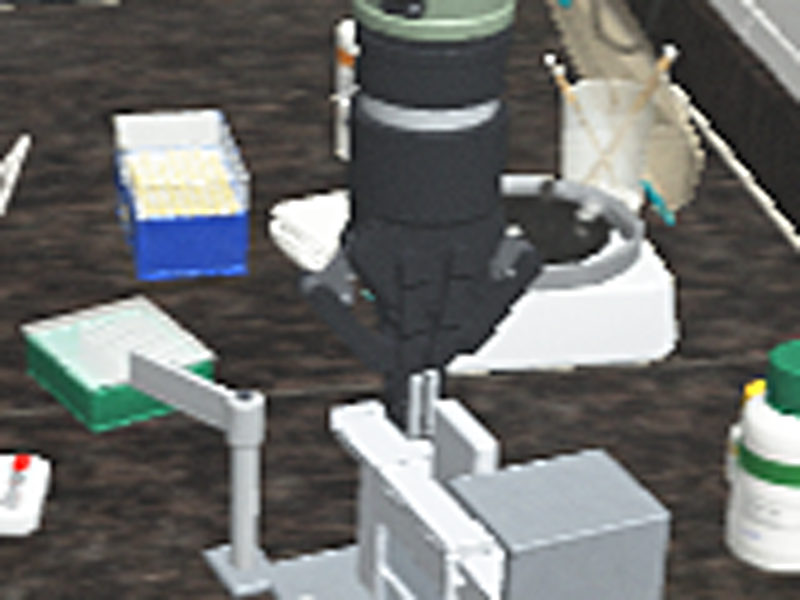

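The hanger hangs at mid-rail, and the shut fingers stand behind its fin at (425,410). Pushing to the wall now.

```bash
python3 - <<'E'
from h import *
from station import *
h=move_l([*rail(0,-30),118],vel=60,contact_N=12);st('p1',h)
if not h:
    h=move_l([*rail(0,-60),118],vel=20,contact_N=10);st('p2',h)
sleep(0.2);st('hold')
snap('e_side','side');zoom('e_side',300,160,400,240,8)
snap('e_top','top');zoom('e_top',220,190,350,280,6)
E
```

```text
p1 False 20.38 rail [-1.000e-01 -3.010e+01  1.179e+02] F [0.1 1.  1.1]
p2 True 21.12 rail [ -0.6 -39.1 117.5] F [-0.  -0.2 -0.1]
hold None 21.32 rail [ -1.  -38.5 117. ] F [-0.1 -0.6 -0. ]
```

View pics/e_sidez.png

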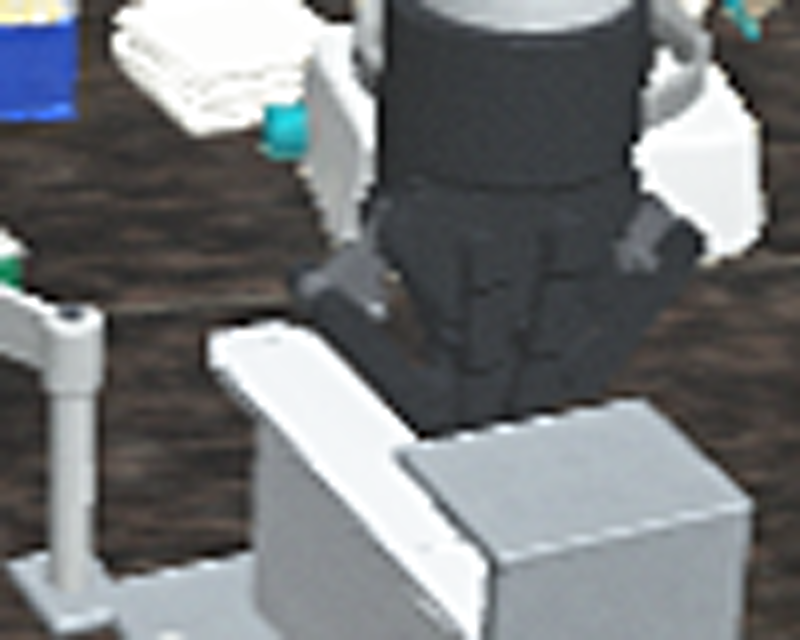

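View pics/e_topz.png

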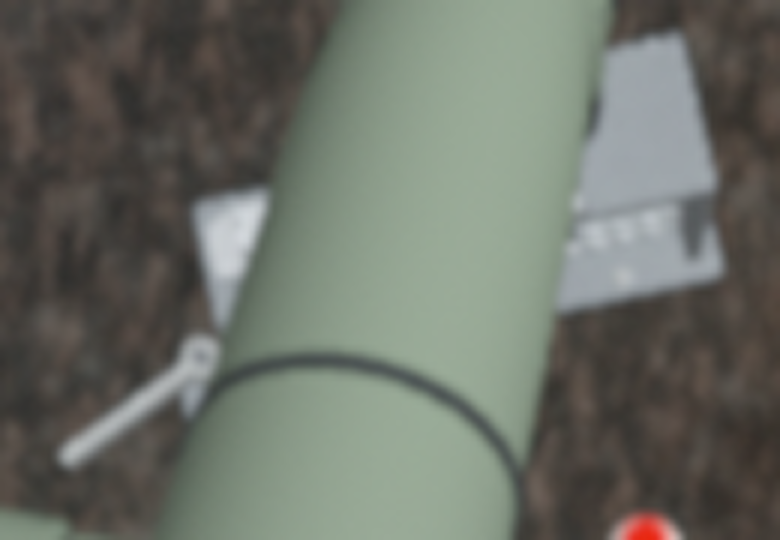

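```bash
python3 - <<'E'
from h import *
from station import *
h=move_l([*rail(0,-60),117.5],vel=15,contact_N=22);st('p3',h)
move_l([*rail(0,-20),118],vel=100)
move_l([*rail(0,30),200],vel=200)
movep([*rail(-150,60),230],rot(YAW));st('away')
snap('f_side','side');zoom('f_side',300,160,400,240,8)
snap('f_top','top');zoom('f_top',220,190,350,280,6)
E
```

```text
p3 True 22.09 rail [ -1.1 -38.6 117.3] F [0.8 2.5 0.7]
away None 23.73 rail [-150.1   59.5  229.5] F [ 0.8 -0.2  0.6]
```

View pics/f_sidez.png

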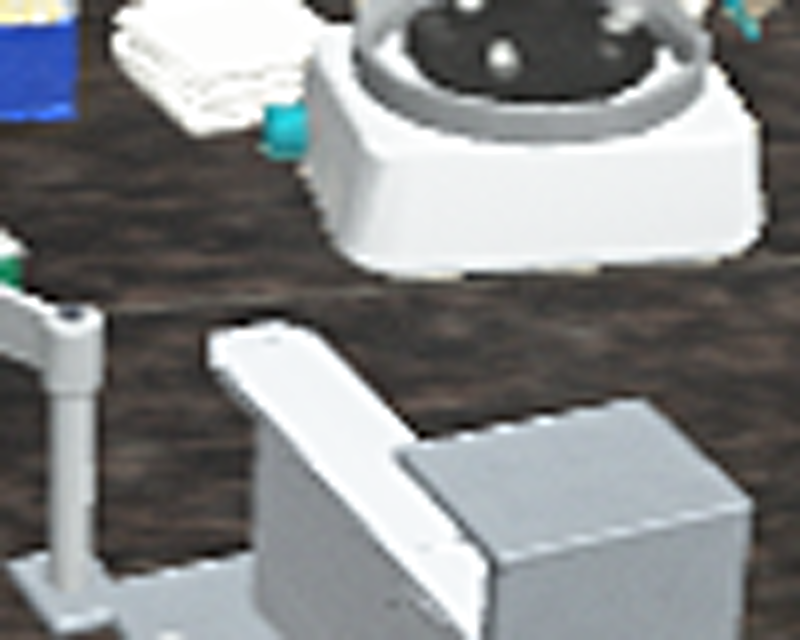

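View pics/f_topz.png

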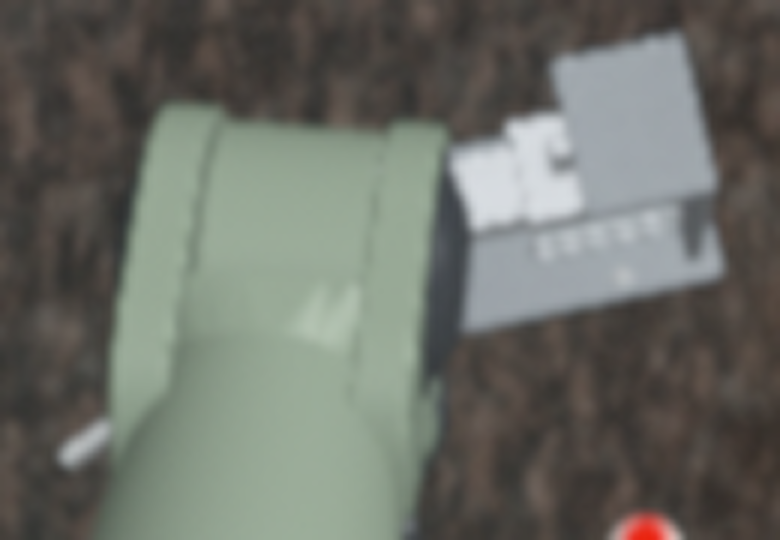

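```bash
python3 - <<'E'
from h import *
T=pickle.load(open('f_top.pkl','rb'));S=pickle.load(open('f_side.pkl','rb'))
Z=lambda X,k,o:((X[0]+.5)/k-.5+o[0],(X[1]+.5)/k-.5+o[1])
c,s=np.cos(YAW),np.sin(YAW)
def rf(p): v=p[:2]-RO; return np.array([v@[c,s],v@[-s,c]]).round(1)
for p,z in[((507,122),112),((527,220),112),((550,60),166),((585,213),166),((545,160),154)]: print('T',p,rf(onz(T,*Z(p,6,(220,190)),z)))
for p,z in[((425,547),112),((475,535),112),((398,455),166)]: print('S',p,rf(onz(S,*Z(p,8,(300,160)),z)))
import cv2
im=cv2.imread('pics/f_top.png');cv2.imwrite('pics/f3.png',cv2.resize(im[190:245,290:345],None,fx=10,fy=10,interpolation=cv2.INTER_CUBIC))
im=cv2.imread('pics/f_side.png');cv2.imwrite('pics/f4.png',cv2.resize(im[200:260,335:400],None,fx=10,fy=10,interpolation=cv2.INTER_CUBIC))
E
```

```text
T (507, 122) [ 28.6 -37.8]
T (527, 220) [-23.3 -36.9]
T (550, 60) [ 40.1 -63.2]
T (585, 213) [-38.7 -63.2]
T (545, 160) [ -5.6 -50.5]
S (425, 547) [-14.4 -37.6]
S (475, 535) [  2.4 -37. ]
S (398, 455) [-41.4 -68.6]
```

View pics/f3.png

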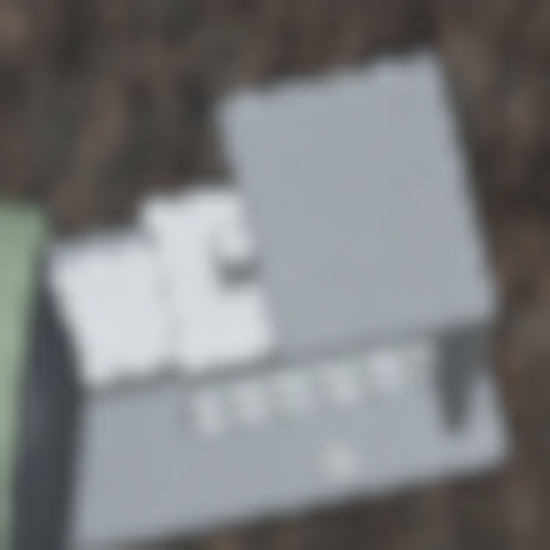

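View pics/f4.png

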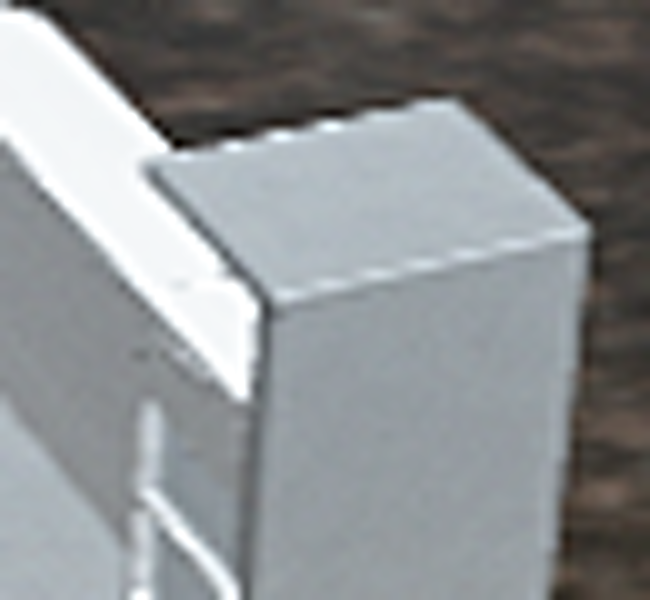

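The top view puts the plate's open-end edge at y≈-39 (-40 when home), but the side view is about 5 mm off. I'll settle it by touch: the same finger against the rail tip should make contact exactly 175 mm from the fin contact (at -39.1 and 10 N).

```bash
python3 - <<'E'
from h import *
from station import *
movep([*rail(0,175),200],rot(YAW))
h=move_l([*rail(0,175),90],vel=150,contact_N=8);st('dn',h)
h=move_l([*rail(0,145),90],vel=60,contact_N=8);st('a',h)
if not h:
  h=move_l([*rail(0,120),90],vel=20,contact_N=10);st('tip',h)
move_l([*rail(0,175),90],vel=120)
E
```

```text
dn False 25.51 rail [  0.7 174.6  91.1] F [ 0.5 -0.6  0.3]
a False 26.16 rail [ -0.  144.8  90. ] F [0.  0.1 0.2]
tip True 26.86 rail [ -0.2 135.8  89.7] F [ 0.7  0.5 -0.1]
```

Contact came at 135.8 against a predicted 135.9, so the hanger is at the end wall. Now the gate: move round to its outer side and sweep it shut along the arc.

```bash
python3 - <<'E'
from h import *
from station import *
def P(phi,r=65): return rail(-55+r*np.cos(phi),136+r*np.sin(phi))
move_l([*rail(0,175),170],vel=200)
move_l([*P(2.6),170],vel=200)
h=move_l([*P(2.6),90],vel=150,contact_N=8);st('dn',h)
for phi in np.arange(2.4,0.4,-0.2):
    h=move_l([*P(phi),90],vel=60,contact_N=12)
    if h: st(round(phi,2),h);break
st('arc')
snap('g_side','side');zoom('g_side',260,140,400,240,5)
E
```

```text
dn False 29.27 rail [-109.9  169.5   90.2] F [ 0.  -0.5 -0.3]
arc None 32.94 rail [ -0.9 172.3  90. ] F [-0.7 -0.2 -0.3]
```

View pics/g_sidez.png

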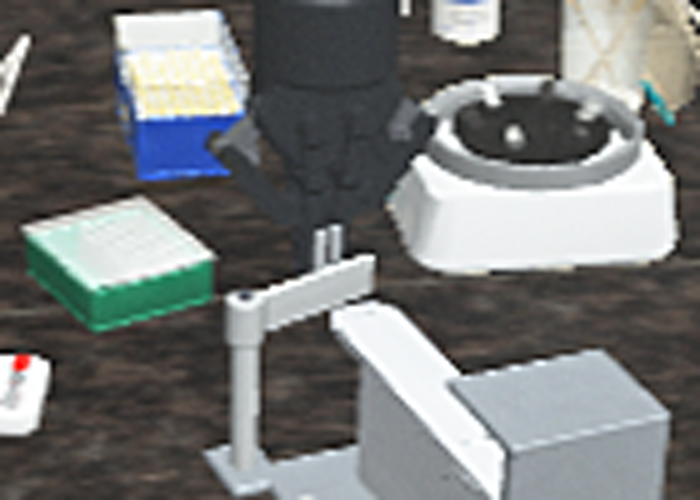

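The arm (zoom (240,305) to (370,270)) is nearly shut with the fingers behind it. I'll make the final press to the stop, then back off.

```bash
python3 - <<'E'
from h import *
from station import *
h=move_l([*rail(5,158),90],vel=50,contact_N=10);st('s1',h)
if not h:
    h=move_l([*rail(5,145),90],vel=20,contact_N=10);st('stop',h)
sleep(.2)
move_l([*rail(5,185),90],vel=60)
move_l([*rail(5,185),200],vel=150)
movep([*rail(-150,190),250],rot(YAW));st('away')
snap('h_side','side');zoom('h_side',260,140,420,260,5)
snap('h_top','top');zoom('h_top',220,190,350,280,6)
E
```

```text
s1 False 33.46 rail [  5.2 157.6  90. ] F [-0.4  0.5  0.6]
stop True 33.89 rail [  5.  153.9  89.9] F [0.2 2.3 1.3]
away None 36.34 rail [-149.6  190.   249.8] F [-0.   0.4  0.9]
```

View pics/h_sidez.png

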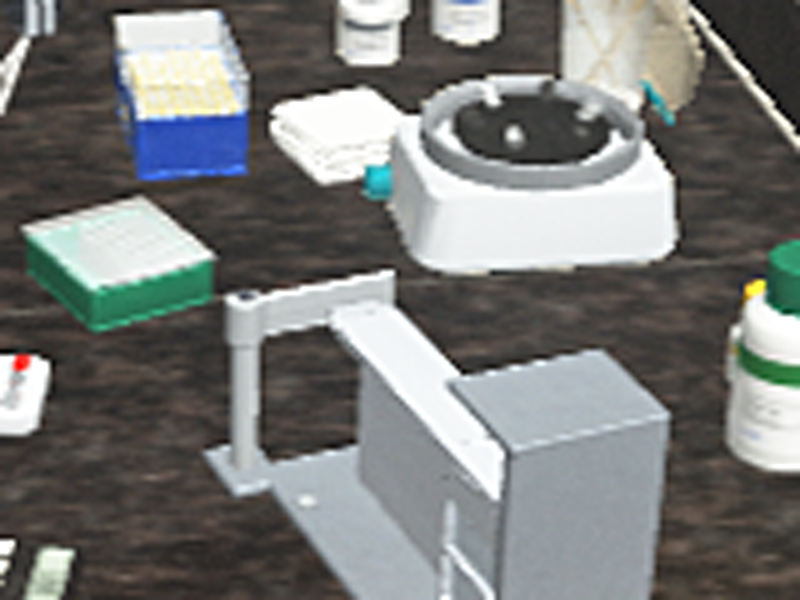

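View pics/h_topz.png

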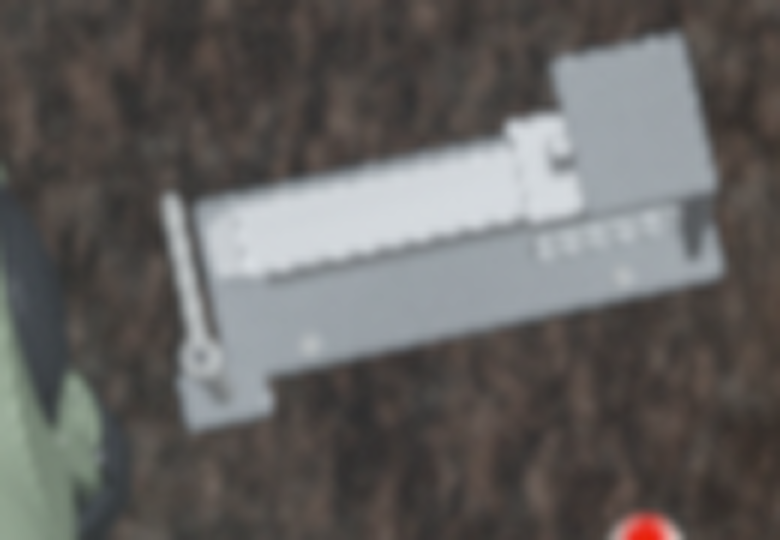

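View pics/h_side.png

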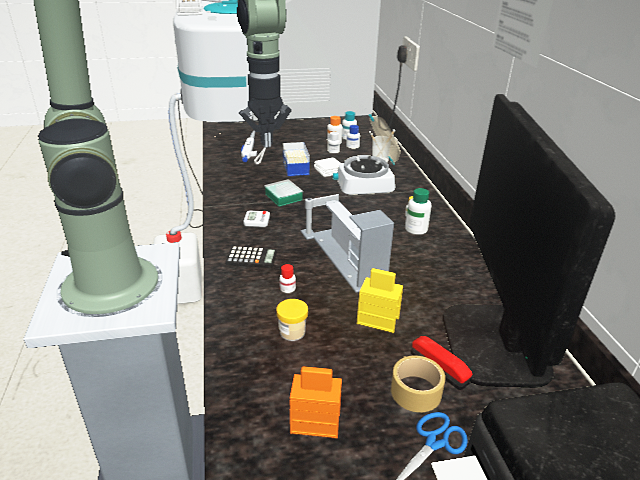

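The gate lies across the open end: (203,355) to (170,195) in the top zoom, parallel to the tip edge. The stop contact at 153.9 mm matches the predicted 153.8. The hanger is under the cover and the bystanders have not moved, so I'm handing in.

```bash
python3 -c "
from station import *
print(job_done(), observe()['t'])"
```

```text
the job is handed in; nothing more can be done
the job is handed in; nothing more can be done
```

The hanger is on the rail against the end wall, the gate is shut across the open end, and I handed the job in. No verdict is reported. The clock read 36 s just before, against the 72 s limit. I gripped the hanger by its fin, threaded it on at the open end without contact, and released it mid-rail. Then I pushed it to the wall with shut fingers and swept the gate to its stop.

**Checks that agreed**
- **Hanger at the wall:** touching the rail tip with the same finger gave 135.8 mm. A hanger at the wall should give 135.9 mm.
- **Gate shut:** the arm met its stop at 153.9 mm, against about 153.8 mm expected. In the top view it lies parallel to the rail's tip.
- **Bystanders:** the slide box, bottle and cup look unmoved in the side view taken at the end. I judged this by eye and did not measure it.
- **Robot clear:** the arm was parked away from everything when I handed in.

**Check that disagreed**
- **Side camera:** it placed the hanger plate's edge about 5 mm from where it should be. That edge is white on white and hard to pick out there. The top view agreed to about 1 mm, so I relied on that and the touch check.

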